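# Slide a spacer disc along the rail into the test pocket

### The arm

A 6-joint arm with a two-finger parallel gripper is mounted at the origin on the work surface. World frame = base frame: x ahead of the robot, y to its left, z up, the work surface at z = 0. Lengths are in m, angles in degrees, forces in N, time in s.
With the tool pointing down it reaches from about 0.325 to 0.775 m from the base axis. Payload 5.5 kg.
Tool frame: the origin (TCP) lies at the centre of the arm's flange, where the gripper is bolted on; the fingertips stand 182 mm ahead of it and the grasp point (between the pads) lies 163 mm ahead of it; z points along the fingers, y is the line along which they close (so a half turn about z gives the same grasp; the last joint's range is limited). The gripper opens to 88 mm and grips with 3 to 60 N. Pads are 20 mm wide; open, the fingers measure 115 mm over their backs; the gripper's body (75 mm by 178 mm) begins 61 mm behind the grasp point.
Start: joints at [64.017, 5.22, 70.514, -0, 104.267, -3.249], TCP at [0.232, 0.553, 0.405] pointing down, gripper open.
Joint ranges: [-164.24, 164.24], [-49.07, 125.15], [9.68, 141.18], [-86.29, 266.29], [3.28, 154.24], [-151.56, 151.56]. Speed limits (degrees/s): [147.25, 147.25, 172.46, 180, 180, 180].

### API

Orientations are given as [roll, pitch, yaw] about the fixed x, y, z axes, in that order (R = Rz(yaw) Ry(pitch) Rx(roll)).
In Python, from station import r gives the robot as it stands. The module is installed in compiled form; this text tells all that it offers. Calls block until the motion is done:
- r.reach(position, orientation): joint-space move of the TCP to a pose.
- r.servo_line(position, rotation=None, speed=0.15): straight line of the TCP; rotation=None keeps the orientation; speed is the mean speed in m/s.
- r.move_joints(angles): joint-space move.
- r.let_go() and r.grab(squeeze=None): open the fingers fully, or close them until they stop; squeeze is the grip in N (None keeps the last).
- r.wait(seconds).
- r.inverse_kinematics(position, orientation): joint angles nearest the present ones, or None.
- r.sense(): the state.
- r.snapshot(name): name is "side" or "top"; returns a dict with "frame" (420x560x3 uint8, red, green, blue), "fx", "fy", "cx", "cy" (pixels), "R" (3x3) and "t" (3): a world point X has camera coordinates R X + t. Camera axes: x right, y down, z forward; pixel columns grow to the right and rows downward; lengths in m; the calibration is good to about 2 mm. A picture is of the moment at which its call begins. There is no depth.
A pose or a line that the arm cannot do raises r.IKError and nothing moves.
- r.hand_in(): hands the job in; it is judged then, once.
The state is a dict: "clock": time; "joints": joint angles; "joint_vel": joint speeds; "joint_torque": joint torques, N m; "tcp_pos": TCP position; "orientation": TCP orientation; "contact_force": force on the tool from outside, world axes, zero at the start; "torque": the same for the moment, N m; "opening": finger opening in m; "gripper_force": force on a finger pad.
Only numpy, scipy, OpenCV 4.12 (cv2) and the standard library are available. Lean on these libraries where they do the work, as an engineer would, in place of code of your own. Each camera call takes 0.05 s, during which the arm holds its last target. There are 200 camera calls.

### The job

Load the leak-test nest without gripping or lifting anything: using the outside of the fingertips, push the round nylon spacer disc across the plate until it lies against the long back rail, then slide it along the rail into the open corner pocket (the one with the seal seat in its floor, not the one filled by the knobbed plug) until it is fully home against the end stop. Leave the disc lying flat there and move clear; do not disturb the square block, the stepped bush or the other things on the table.

Things in the scene. Friction and masses are not known exactly. Their poses are not given: they have to be found in the camera images.
- nest: Fixed dark steel base plate, 215 x 420 x 10 mm (local x -110..+105, y -210..+210); origin on the table under it, top face at z = 10 mm. Local x points from the robot's side to the back rail, y along the rail. The rail's face is at x = +75 mm; end stop faces at y = +190 and -190 mm. Rail, stops and lips stand 14 mm above the plate. No walls on the robot's side.
- rail_mid (a point): Middle of the back rail's face, half-way up: nest local x = 75, y = 0, z = 17 mm.
- lip_tip (a point): Centre of the rounding (radius 5 mm), at the top, of the tip of the short lip on the robot's side of the +y pocket; the -y pocket mirrors it. Each corner pocket lies between rail, end stop and lip: 52 mm wide, lip inner face at nest local x = 23 mm, lip 10 mm thick (x 13..23), reaching 28 mm from the end stop (to |y| = 162 mm). This point: x = 18, y = 167, z = 24 mm.
- disc: The loose round white nylon spacer disc; origin at the centre of its underside.
- disc_centre (a point): Centre (half-way up) of the loose round white nylon spacer disc, 48 mm diameter, 16 mm high, about 50 g, slippery on the steel (friction about 0.25), lying flat on the plate on the robot's side of the rail; the thing to slide. Seated, it touches rail and end stop, half-way into the pocket: its rear half stands out past the lip.
- seat_centre (a point): Centre of the flat round seal seat (rubber ring 32 mm across with a small port hole, flush) in the floor of the open pocket, on the plate's top face; the disc's centre is over it when the disc touches both rail and end stop (nest local x = +51, y = +166 or -166 mm: either end, it varies).
- plug: Fixed blanking plug that fills the other pocket: 44 x 44 x 18 mm aluminium block with a black ball knob, 46 mm high in all; origin at the centre of its underside, on the plate's top face.
- square: Loose white nylon square block, 30 x 30 x 14 mm, lying on the plate beside the disc; origin at the centre of its underside. Leave it alone.
- bush: Loose white nylon stepped bush standing on the plate beside the disc, 28 mm diameter foot, 20 mm neck, 34 mm high; origin at the centre of its underside. Leave it alone.
- driver: Loose screwdriver on the table, left of the plate, lying along its own x. Leave it alone.
- jar: Loose jar, 56 mm diameter, 70 mm high, on the table left of the plate; origin under its centre. Leave it alone.
- fitting: Loose air fitting, 24 mm diameter, 36 mm high, on the table right of the plate; origin under its centre. Leave it alone.
- cup: Loose small grey bowl, 70 mm across, 50 mm high, on the table right of the plate; origin under its centre. Leave it alone.
- spanner: Loose spanner on the table, right of the plate, lying along its own x. Leave it alone.
Things that resemble listed ones, but are neither listed nor needed, are in the scene too. Leave any black or pink look-alike of the disc alone.

How it is judged:
By the outcome, as a careful person would: the job done as asked, in the order asked, and still so for the second after the job is handed in, with the robot touching nothing.
It also fails if it takes over 48 s, if anything falls off the work surface, if the arm or the gripper's body presses on something with over 40 N, if the wrist force passes 120 N, or if a joint passes its speed limit or range.

## Working session

There is one attempt and no reset: what is moved stays moved. The work goes in short steps, each a Python script; the robot and the scene stay as the last script left them, time stands still between calls to the robot, and variables do not carry over. Pictures are saved under pics/ and viewed, at most 10 in all, crops included, and the job is handed in when it is done.

```bash
mkdir -p pics; python3 - <<'E'
from station import r
import cv2, json
for n in("side","top"):
    s=r.snapshot(n); cv2.imwrite(f"pics/{n}0.png",s["frame"][:,:,::-1])
    print(n,s["fx"],s["cx"],s["cy"],s["R"],s["t"])
print(r.sense())
E
```

```text
side 529.7823238968697 276.67500457078233 204.61120356438144 [[ 0.88316818 -0.46893838 -0.01052443]
 [-0.25785048 -0.46663135 -0.84603091]
 [ 0.39182533  0.74990131 -0.53302995]] [-0.47122984  0.17750576  1.15734143]
top 399.3596731522681 276.5010600065686 208.98313475436422 [[ 0.02329016 -0.99944213 -0.02393738]
 [-0.98237    -0.01843663 -0.18603568]
 [ 0.18549057  0.02784816 -0.98225136]] [-0.00629613  0.53685095  0.98605562]
{'clock': 0.1, 'joints': array([ 6.40152029e+01,  5.26024304e+00,  7.05754730e+01,  6.67074548e-04,
        1.04265727e+02, -3.24597323e+00]), 'joint_vel': array([-0.02423933, -0.08499163, -0.16175986, -0.04236269, -0.00227137,
        0.05247977]), 'joint_torque': array([ 1.70102474e-03, -4.47858560e+01, -4.07567847e+01,  6.98759034e-02,
        2.85568699e-02, -1.02118872e-04]), 'tcp_pos': array([0.23191878, 0.55343074, 0.40359966]), 'orientation': array([-1.79898756e+02, -6.38974450e-03,  1.57261334e+02]), 'contact_force': array([-0.37891293, -0.35275249, -0.14568695]), 'torque': array([0.01809289, 0.00040475, 0.00073015]), 'gripper_force': 0.0, 'opening': 0.0879153624572557}
```

View pics/top0.png

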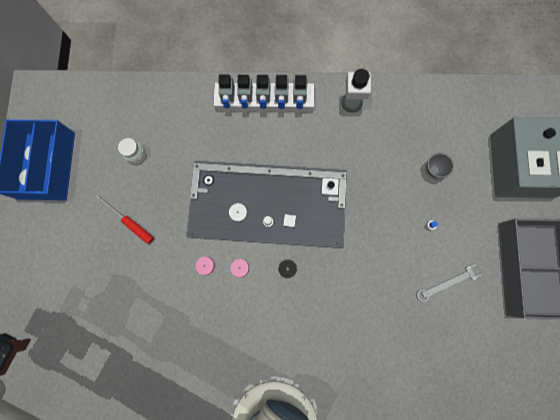

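View pics/side0.png

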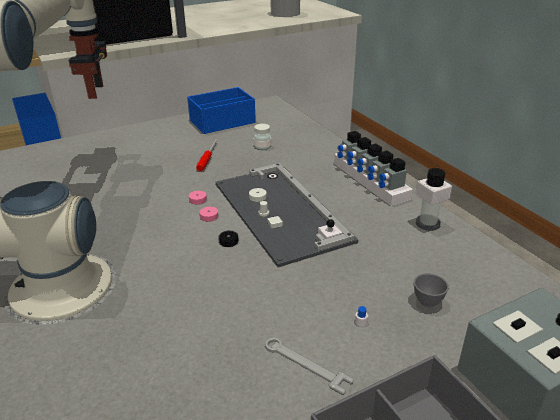

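The top view shows the white disc at (237,212). Things it could be taken for: pink discs (205,266) and (239,268), black disc (287,268), bush (267,221) and square (290,221). The open pocket's seat is at (208,180), and the plug is at (331,185). I choose (237,212) and will check it in a close crop.

```bash
cat > h.py <<'E'
from station import r
import cv2, numpy as np
from scipy.ndimage import label, center_of_mass
def bp(s,px,z):
    d=s["R"].T@np.array([(px[0]-s["cx"])/s["fx"],(px[1]-s["cy"])/s["fy"],1.]); c=-s["R"].T@s["t"]
    return c+d*(z-c[2])/d[2]
def proj(s,X):
    return cv2.projectPoints(np.atleast_2d(np.asarray(X,float)),cv2.Rodrigues(s["R"])[0],s["t"],np.array([[s["fx"],0,s["cx"]],[0,s["fy"],s["cy"]],[0,0,1.]]),None)[0][:,0]
def crop(s,name,x0,x1,y0,y1,k):
    cv2.imwrite(f"pics/{name}.png",cv2.resize(s["frame"][y0:y1,x0:x1,::-1],None,fx=k,fy=k,interpolation=cv2.INTER_CUBIC))
def white(s,x0,x1,y0,y1,th=150):
    f=s["frame"][y0:y1,x0:x1]; m=(f.min(2)>th); l,n=label(m)
    return [(np.array(center_of_mass(m,l,i))[::-1]+[x0,y0],int((l==i).sum())) for i in range(1,n+1) if (l==i).sum()>15]
E
python3 - <<'E'
from h import *
s=r.snapshot("top"); crop(s,"c1",184,356,155,255,4.6)
for p,a in white(s,200,310,200,235): print(p,a,bp(s,p,.026))
q=r.snapshot("side")
for p,a in white(q,240,300,180,235): print("side",p,a,bp(q,p,.026))
E
```

```text
[237.33466135 211.66135458] 251 [0.53225061 0.10972186 0.026     ]
[289.26315789 220.07518797] 133 [ 0.51227982 -0.02870915  0.026     ]
[267.69863014 220.54794521] 73 [0.50990614 0.02824623 0.026     ]
side [296.02564103 182.97435897] 39 [0.64978084 0.10335161 0.026     ]
side [257.10743802 192.12396694] 121 [0.53292805 0.11129722 0.026     ]
side [263.08695652 202.56521739] 23 [0.52308782 0.05571736 0.026     ]
side [274.5        219.69736842] 76 [ 0.51172704 -0.03014799  0.026     ]
```

View pics/c1.png

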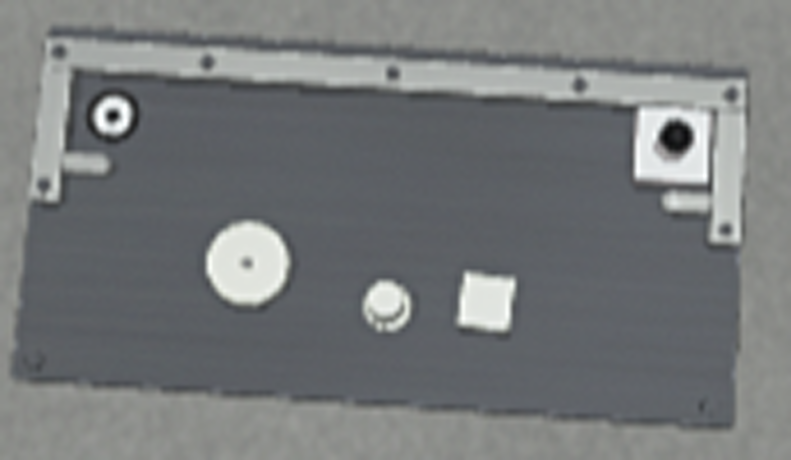

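The crop confirms a round white disc with a centre hole at crop (247,262). The open seat is at (113,116) in the +y pocket, with its lip tip at about (102,163). Next I fit the nest pose.

```bash
python3 - <<'E'
from h import *
from scipy.optimize import least_squares
s=r.snapshot("top")
U=np.array([[113,116],[12,378],[735,426],[71,70],[711,108],[102,163],[670,202]],float)
L=np.array([[51,166,10],[-110,210,10],[-110,-210,10],[75,190,24],[75,-190,24],[18,167,24],[18,-167,24]])/1e3
P=(U+.5)/4.6-.5+[184,155]
def W(v,L): 
    c,n=np.cos(v[2]),np.sin(v[2]); return L@np.array([[c,-n,0],[n,c,0],[0,0,1]]).T+[v[0],v[1],0]
f=lambda v:(proj(s,W(v,L))-P).ravel()
o=least_squares(f,[.55,.03,0],loss="soft_l1"); v=o.x
print(v[:2],np.degrees(v[2])); print(f(v).reshape(-1,2).round(2))
np.save("nest.npy",v)
inv=lambda X:(np.array([[np.cos(v[2]),np.sin(v[2])],[-np.sin(v[2]),np.cos(v[2])]])@(np.array(X)[:2]-v[:2])*1e3).round(1)
for n,p,z in(("disc",(237.33,211.66),.0255),("sq",(289.3,220.1),.023),("bush",(267.7,220.5),.035)): print(n,inv(bp(s,p,z)))
# seat in side view
q=r.snapshot("side"); print("side disc local",inv(bp(q,(257.1,192.1),.023)))
print("proj side seat",proj(q,W(v,L)).round(1))
for t in("lip",):pass
print("tcp",inv(r.sense()["tcp_pos"]))
E
```

```text
[0.56381788 0.03260669] -2.604258263789555
[[-0.12  0.05]
 [-0.49  0.26]
 [-0.23  0.27]
 [ 0.18 -0.32]
 [ 0.86 -0.18]
 [-0.32  0.3 ]
 [ 0.28 -0.49]]
disc [-34.9  75.7]
sq [-48.3 -63.7]
bush [-54.9  -7.3]
side disc local [-32.5  82. ]
proj side seat [[272.  176.1]
 [214.6 181.6]
 [277.5 264.3]
 [275.8 166.7]
 [343.5 233.7]
 [261.4 174.2]
 [318.  234.8]]
tcp [-355.2  505.2]
```

```bash
cat >> h.py <<'E'
v=np.load("nest.npy"); c_,s_=np.cos(v[2]),np.sin(v[2]); M=np.array([[c_,-s_],[s_,c_]])
def inv(X): return M.T@(np.asarray(X)[:2]-v[:2])*1e3
def T(x,y,z): # fingertip local mm (z above table) -> TCP world
    return [*(M@np.array([x,y])/1e3+v[:2]), z/1e3+.182]
def yaw(d=0): return [180,0,np.degrees(v[2])+d]
def F(): return np.r_[M.T@r.sense()["contact_force"][:2], r.sense()["contact_force"][2]].round(2)
def st(t=""):
    s=r.sense(); print(t,round(s["clock"],2),"tip",inv(s["tcp_pos"]).round(1),round((s["tcp_pos"][2]-.182)*1e3,1),"F",F())
E
python3 - <<'E'
from h import *
for a in(0,180):
    o=yaw(a); print(a,[None if (j:=r.inverse_kinematics(T(*p),o)) is None else j.round(0) for p in((-85,76,60),(18,76,15),(51,20,15),(51,132,15))])
r.grab(10); st("closed"); print(r.sense()["opening"])
E
```

```text
0 [array([  9.,  -9., 101.,  -0.,  88., 102.]), array([  7.,   8.,  89.,  -0.,  83., 100.]), array([ 2., 11., 85., -0., 84., 94.]), array([ 12.,  15.,  81.,  -0.,  84., 104.])]
180 [array([  9.,  -9., 101.,   0.,  88., -78.]), array([  7.,   8.,  89.,   0.,  83., -80.]), array([  2.,  11.,  85.,   0.,  84., -86.]), array([ 12.,  15.,  81.,   0.,  84., -76.])]
closed 1.64 tip [-355.2  505.2] 222.6 F [-0.23  0.6  -0.24]
0.000725709614418194
```

```bash
python3 - <<'E'
from h import *
r.reach(T(-86,76,70),yaw(180)); st("hover")
r.servo_line(T(-86,76,16),speed=.1); r.wait(.2); st("down"); print(r.sense()["orientation"])
s=r.snapshot("top"); crop(s,"c2",184,344,155,265,5)
E
```

```text
hover 3.56 tip [-86.   76.6] 70.4 F [-0.73  0.39 -0.91]
down 4.45 tip [-85.7  76.1] 17.0 F [-0.21  0.53  0.4 ]
[1.79980981e+02 9.22788602e-02 1.77393986e+02]
```

View pics/c2.png

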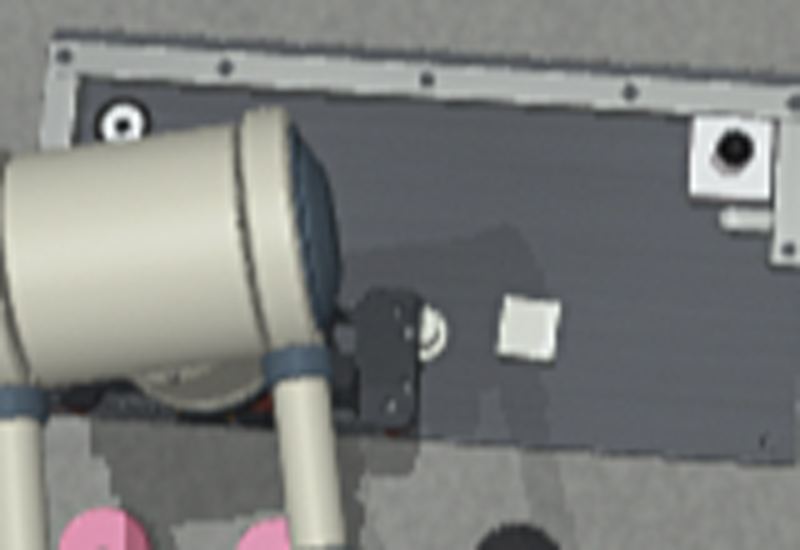

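The arm hides the disc from the top camera. The square and bush at crop (530,328) and (430,333) are undisturbed. I push to the rail, watching the force.

```bash
python3 - <<'E'
from h import *
r.servo_line(T(6,76,15),speed=.07); r.wait(.1); st("near"); f0=F()[0]
x=6
while x<26:
    x+=1.5; r.servo_line(T(x,76,15),speed=.04); f=F()
    if abs(f[0]-f0)>4: break
print(x,f0); st("stop")
q=r.snapshot("side"); crop(q,"c3",200,360,140,260,5)
E
```

```text
near 6.07 tip [ 5.8 76. ] 15.1 F [ 0.49 -0.05  0.7 ]
18.0 0.49
stop 8.07 tip [17.1 76.1] 14.7 F [-8.22  0.39  2.97]
```

View pics/c3.png

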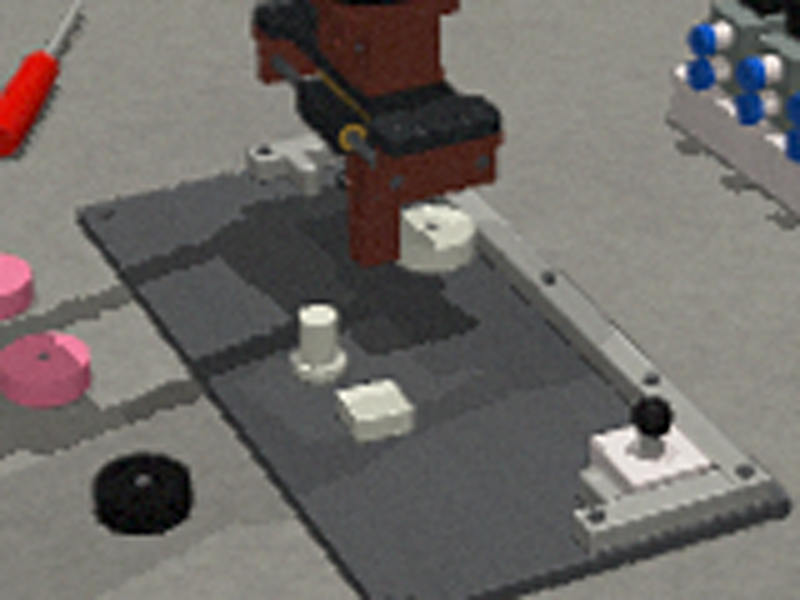

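The disc lies at the rail (crop ~(440,238)), and the bush and square are untouched. The contact position matches the geometry. Now I go round behind it and slide +y, with the face turned 8° toward the rail.

```bash
python3 - <<'E'
from h import *
r.servo_line(T(5,76,15),speed=.06); r.servo_line(T(5,76,50),speed=.12)
r.servo_line(T(48,24,50),rotation=yaw(172),speed=.12)
r.servo_line(T(48,24,15),speed=.1); r.wait(.1); st("behind"); f0=F()
r.servo_line(T(48,118,15),speed=.06); st("near")
y=118
while y<136:
    y+=1.5; r.servo_line(T(48,y,15),speed=.04); f=F()
    if abs(f[1]-f0[1])>5: break
print(y,f0); st("stop")
q=r.snapshot("side"); crop(q,"c4",200,360,130,250,5)
E
```

```text
behind 10.23 tip [48.2 24.2] 15.8 F [-0.58 -0.01  0.22]
near 11.95 tip [ 48.  117.7] 15.0 F [-0.35  0.55  0.2 ]
136.0 [-0.58 -0.01  0.22]
stop 14.95 tip [ 48.1 134.4] 15.0 F [-1.36 -8.75  2.11]
```

View pics/c4.png

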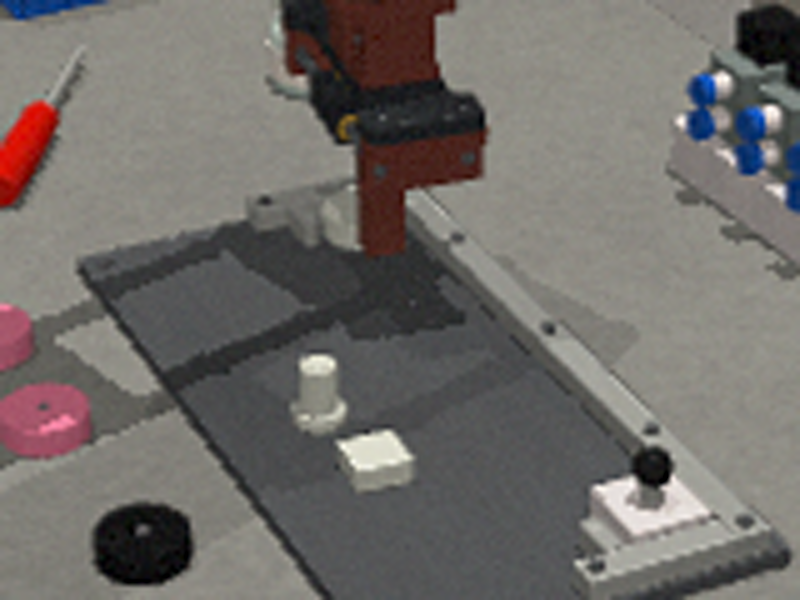

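The disc is in the pocket beside the lip (crop ~(340,218)), with 9 N against the stop. I back off and check.

```bash
python3 - <<'E'
from h import *
r.servo_line(T(47,115,15),speed=.06); r.servo_line(T(30,60,110),speed=.15)
r.reach(T(-40,-250,200),yaw(180)); st()
s=r.snapshot("top"); q=r.snapshot("side")
a=cv2.resize(s["frame"][160:220,185:255,::-1],None,fx=6,fy=6,interpolation=cv2.INTER_CUBIC)
b=cv2.resize(q["frame"][150:210,235:297,::-1],None,fx=6,fy=6,interpolation=cv2.INTER_CUBIC)
cv2.imwrite("pics/c5.png",np.hstack([a,b]))
E
python3 - <<'E'
from h import *
s=r.snapshot("top")
f=s["frame"][172:195,196:225]; print(f.min(2))
for p,a in white(s,198,310,168,235,185): print(p,a,inv(bp(s,p,.0255)).round(1))
E
```

```text
17.64 tip [ -39.6 -249.2] 199.2 F [-0.79 -0.49  0.1 ]
[[171 175 176 106  72 129 193 224 220 217 217 216 216 217 218 220 205 174
   83  70  77  77  80  80  70  68  67  72  73]
 [170 175 174  86 122 192 220 220 217 216 215 215 216 215 217 218 222 225
  148  85  85  88  89  89  76  74  74  75  73]
 [170 174 178 103 190 221 219 216 215 215 215 215 216 216 216 217 218 224
  202 130  81  88  89  91  89  89  90  88  90]
 [172 174 181 128 219 220 216 215 215 215 216 216 217 216 216 216 217 220
  225 188  89  80  88  88  89  89  89  90  91]
 [172 174 179 162 217 217 215 215 215 217 218 218 218 217 217 216 216 218
  223 222  99  73  88  88  88  88  88  89  88]
 [172 171 159 202 218 216 215 215 216 219 196 178 196 219 218 216 216 218
  222 231 101  76  89  92  91  89  89  89  89]
 [173 169 137 222 219 215 216 215 217 218 154 116 155 218 218 217 217 218
  222 232 101  77  86  91  92  92  91  91  92]
 [175 170 130 225 219 216 215 216 217 219 168 129 183 219 218 216 217 218
  223 227 103  77  84  91  92  93  92  90  92]
 [177 172 131 223 220 216 215 216 216 218 206 188 219 219 217 217 217 218
  22
[... 1162 characters left out ...]
179 178 179 178 141  86  85  92  91  92  91
   90  90  89  91  90  89  91  89  89  89  90]
 [179 124 151 156 165 166 165 166 179 178 178 131  77  82  92  91  92  90
   92  89  91  90  91  92  90  91  91  91  91]
 [187  95  98 106 120 121 120 122 138 138 137  92  74  85  91  91  89  90
   91  91  90  90  91  90  91  91  91  91  91]
 [195  81  68  81  83  82  85  84  86  87  85  82  85  92  92  91  91  91
   92  92  92  92  92  92  90  91  91  91  90]
 [196  81  72  89  90  90  90  89  90  89  87  90  93  92  93  92  92  92
   92  92  92  91  91  92  92  92  93  92  93]]
[206.98598131 178.15420561] 214 [ 51.7 166. ]
[289.19827586 220.19827586] 116 [-49.  -63.4]
[267.58 219.54] 50 [-50.9  -6.3]
```

View pics/c5.png

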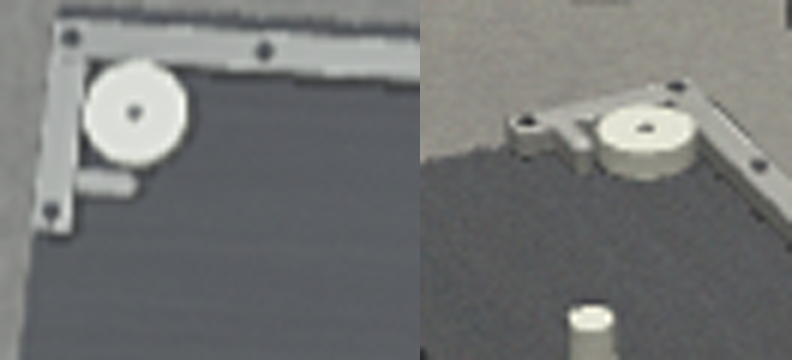

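The disc touches both rail and end stop and lies flat. Its measured local position is (51.7, 166.0) against a target of (51, 166). The square and bush haven't moved.

```bash
python3 -c "
from station import r
print(r.hand_in())"
```

```text
the job is handed in; nothing more can be done
None
```

The disc is lying flat and fully home in the open corner pocket, against both rail and end stop. The square and bush were not moved, the arm is clear, and the job was handed in at about 18 s on the clock.

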